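# Tighten the last captive screw of a bench reactor's head

### The job

The small pressure reactor's head has one clamp screw that is still loose: it is the one in the open access hole, the other five are tight and wear red caps. Take the big blue T-handle hex key out of the key rack, lower it into the hole and turn it until it drops into the hidden hexagon socket, and turn the screw clockwise until it is tight against its stop. Then draw the key out and hang it back upright in its place in the rack, without pushing the glassware, the bottles or the other two keys about.

Things in the scene. Friction and masses are not known exactly. Their poses are not given: they have to be found in the camera images.
- reactor: Squat steel pressure vessel fixed to the bench; origin under its middle, z up. Its round head is 180 mm across, top 125 mm above the bench. In the middle of the head stand a dial gauge and small brass fittings, at most 60 mm above the head and within 50 mm of its axis. Six access holes lie 62 mm from the axis; five wear red caps 7 mm high, the one on the +x side is open.
- bore (a point): Centre of the open access hole, level with the head's flat top; axes as the reactor's (z up). The hole is vertical: a countersink, 30 mm wide at the top and 6 mm deep, leads into a bore of 17 mm diameter that ends 14 mm below the top on the face of the loose screw.
- socket (a point): Centre of the screw's face, 14 mm below the head's top. In it is the hexagon socket, 15.6 mm across flats, 12 mm deep (floor 26 mm below the top), upright. The angle of the hexagon differs each time and is not given (these axes do not turn with it). At a wrong angle the key's tip stops 16 mm below the top; at a right one (every 60 degrees, within about 6) it goes down to 26 mm.
- screw (a joint): How far the loose screw is turned clockwise, seen from above, in rad: 0 to 0.4 at the start; 1.0 is tight, where it stops dead. It turns against a steady friction of 0.3 N m, stays where it is left and does not rise or sink. It tells nothing of the hexagon's angle. If it turns along before the key has dropped, a corner has caught on the socket's edge: turn back a little, pressing lightly.
- key14_grip (a point): Centre of the big hex key's T handle, a blue slab with black panels: 92 mm long (x), 18 mm thick (y), 36 mm high (z), to be gripped across its thickness; z points up the shaft. Below the slab: a neck 8 mm high and 17 mm across, a round flange 4 mm thick and 32 mm across, then the steel shaft. Mass 0.2 to 0.35 kg.
- key14_tip (a point): Lower end of the big key's shaft, on its axis, 130 mm below the handle's centre; z up the shaft. The shaft is a 14 mm hexagon (across flats), 100 mm long below the flange, two of its flats facing the handle's long ends; the last 2 mm taper to 12 mm.
- rack: Blue sheet-metal key rack fixed to the bench, 70 mm (x) by 236 mm (y); origin at bench level under its middle, z up. Its top plate, 112 mm above the bench, 6 mm thick, open below, has three holes of 24 mm at x = 0, y = -78, 0 and 78 mm. A key hangs by its flange in each, in no fixed order, handle roughly along x; the big key's handle centre is then 142 mm above the bench.
- key10: Middle T-handle key, yellow handle 80 mm long; origin at the tip of its shaft. It hangs in the rack; leave it.
- key8: Smallest T-handle key, orange handle 70 mm long; origin at the tip of its shaft. It hangs in the rack; leave it.
- flask: Empty conical glass flask, 82 mm across, 122 mm high; origin under its base.
- beaker: Glass beaker, 68 mm across, 85 mm high; origin under its base.
- greenbottle: Green glass bottle with white cap, 90 mm across, 215 mm high; origin under its base.
- amberbottle: Amber glass jar with black cap, 60 mm across, 115 mm high; origin under its base.

How it is judged (in metres and radians):
On the way:
1. the screw stands clockwise against its stop (1.0 rad, within 0.06) with the big key fully down in its socket: tip at least 21 mm below the head's top, within 3 mm of the hole's axis (value of joint screw above 0.94 rad and z of key14_tip in the frame of bore below -0.021 m and horizontal distance between key14_tip and bore below 0.003 m), for 0.1 s.
At the end, for the whole second after the job is handed in: The screw is tight (at least 0.94 of 1.0 rad), and the big key hangs by its flange in a hole of the rack, upright within 7 degrees, its tip 5 to 20 mm above the bench (value of joint screw above 0.94 rad and z of key14_tip in the frame of rack between 0.005 and 0.02 m and x of key14_tip in the frame of rack between -0.025 and 0.025 m and y of key14_tip in the frame of rack between -0.11 and 0.11 m and angle between key14_tip's own z axis and vertical below 0.12 rad and horizontal distance between key14_tip and bore above 0.05 m); the robot touches nothing.
It fails at once if one of the other two keys is shifted by more than 30 mm (distance of any of key10, key8 from where it was at the start of the episode above 0.03 m).
It fails at once if the flask, the beaker or a bottle is shifted by more than 30 mm (distance of any of flask, beaker, greenbottle, amberbottle from where it was at the start of the episode above 0.03 m).
It also fails if it takes over 64 s, if anything falls off the work surface, if the arm or the gripper's body presses on something with over 40 N, if the wrist force passes 120 N, or if a joint passes its speed limit or range.

### The arm

A 7-joint arm with a two-finger parallel gripper is mounted at the origin on the work surface. World frame = base frame: x ahead of the robot, y to its left, z up, the work surface at z = 0. Lengths are in mm, angles in rad, forces in N, time in s.
With the tool pointing down it reaches from about 400 to 875 mm from the base axis. Payload 4.4 kg.
Tool frame: the origin (TCP) lies on the centre line of the jaws, within the pads' length; the fingertips stand 25 mm ahead of it and the grasp point (between the pads) lies 6 mm ahead of it; x points along the fingers, y is the direction in which the jaws open and shut, and the axes are right-handed (so a half turn about x gives the same grasp; the last joint's range is limited). The gripper opens to 85 mm and grips with 20 to 120 N. Pads are 22 mm wide; open, the fingers measure 114 mm over their backs; the gripper's body (76 mm by 85 mm) begins 54 mm behind the grasp point. The pads swing forward as they close: fully open they stand 13 mm farther back than shut.
Start: joints at [-1.395, 0.628, 0.038, 1.517, -0.027, 0.996, -0.02], TCP at [155.618, 631.11, 256.313] pointing down, gripper open.
Joint ranges: [-3.06, 3.06], [-0.37, 2.12], [-1.25, 1.32], [0.18, 2.47], [-1.1, 4.24], [0.23, 1.98], [-2.94, 2.94]. Speed limits (rad/s): [2.57, 2.57, 3.14, 3.14, 3.14, 3.14, 3.14].

### API

Orientations are given as [roll, pitch, yaw] about the fixed x, y, z axes, in that order (R = Rz(yaw) Ry(pitch) Rx(roll)).
In Python, from cell import * gives the robot as it stands. The module is installed in compiled form; this text tells all that it offers.
- The arm moves only by the tool jog_arm, never from a script. Its argument "series" is a list of rows, each a list of 3 entries, a list of its own where there are three numbers: the turn, a rotation vector about the tool's x, y, z in degrees, then the shift along the tool's x, y, z in mm, then the gripper's target within -1 to 1 (shut at 1, half-way at 0, fully open at -1). In form: [[[rx, ry, rz], [dx, dy, dz], hand], ...]. A call has 1 to 8 rows; each row shifts and turns the commanded pose from where the row before left it, along the tool's axes as they then stand; what a row does not reach is not made up. A row lasts 1/8 s, in which the tool goes at most 62.5 mm and 10.7 degrees, less where a joint would pass 70% of its speed; a pose out of reach is approached as far as the arm can. A call is refused whole if a number of a shift passes 62.5 or a number of a turn 10.7, either way. A call with a gripper value outside its range is refused whole. The fingers move at their own pace and stop on an object; the grip force is fixed at half the most. Time passes only in rows, so rows that do not move let the fingers close. It gives the time, the measured TCP pose, the force and the opening at its end, in the units of the state.
- read_state(): the state, without advancing time (a new reading comes with each control period).
- get_image(name): name is "scene" or "side" or "wrist"; returns a dict with "img" (480x640x3 uint8, red, green, blue), "range_z" (480x640 float32, mm along the optical axis (not along the pixel's ray), 0 where there is no reading), "fovy" (degrees; the focal length in pixels is half the picture's height over the tangent of half this angle, whatever the lens; pixels are square), "cx", "cy" (the principal point, pixels), "cam_to_world" (4x4, takes a point from camera to world coordinates). Camera axes: x right, y up, looking along -z (the intrinsics and any distortion apply to the point x, -y, -z); pixel columns grow to the right and rows downward; lengths in mm; the calibration is good to about 2 mm. The wrist camera is an equidistant fisheye: a pixel r from the principal point sees the ray r / f radians off the axis. A picture is of the moment at which its call begins.
- finish_job(): hands the job in, once; it reports no verdict.
The state is a dict: "clock": time; "qpos": joint angles; "qd": joint speeds; "tau": joint torques, N m; "eef_pos": TCP position; "tool_rot": TCP orientation; "force": force on the tool from outside, world axes, zero at the start; "torque": the same for the moment, N m; "width": finger opening in mm.
Only numpy, scipy, OpenCV 4.12 (cv2) and the standard library are available. Lean on these libraries where they do the work, as an engineer would, in place of code of your own. Each camera call takes 0.05 s, during which the arm holds its last target. There are 200 camera calls.

## Working session

There is one attempt and no reset: what is moved stays moved. The work goes in short steps, Python scripts to look and compute and a tool call to move; the robot and the scene stay as the last step left them, time stands still between calls to the robot, and variables do not carry over. Pictures are saved under pics/ and viewed, about 8 in all and at most 12, crops included, and the job is handed in when it is done.

Besides the shell and the picture viewer there is one more tool, called after "Request:" as name(argument=value, ...) on one line, values as JSON. jog_arm: Moves the arm, as the interface text tells. Its arguments: {"type":"object","properties":{"series":{"type":"array"}},"required":["series"]}

```bash
mkdir -p pics; cat > h.py <<'E'
from cell import *
import numpy as np, cv2
def cap(n,save=None):
    d=get_image(n)
    np.savez(''+n+'.npz',**d)
    if save: cv2.imwrite('pics/'+save,d['img'][:,:,::-1])
    return d
def P(d,u,v,z=None):
    f=240/np.tan(np.radians(float(d['fovy']))/2)
    x=(u-d['cx'])/f;y=(v-d['cy'])/f
    M=d['cam_to_world']
    r=np.array([x,-y,-1.]); 
    if z is None:
        q=d['range_z'][int(v),int(u)]; return (M@np.r_[r*q,1])[:3]
    w=M[:3,:3]@r; o=M[:3,3]; return o+w*(z-o[2])/w[2]
E
python3 - <<'E'
from h import *
print(read_state())
for n in('scene','side'):
    d=cap(n,n+'0.png'); print(n,d['fovy'],d['cx'],d['cy'],d['cam_to_world'].round(3))
E
```

```text
{'clock': 0.0, 'qpos': array([-1.3948389 ,  0.62932542,  0.03844487,  1.51837006, -0.02700494,
        0.99628854, -0.0200147 ]), 'qd': array([-0.00084311,  0.00143619, -0.00131785, -0.00032972,  0.00063482,
        0.00097529, -0.0010059 ]), 'tau': array([-4.27034720e-04, -5.63409162e+01,  1.22598846e+00, -1.93446028e+01,
        1.08736003e-02,  1.04648952e-02, -4.71054715e-07]), 'eef_pos': array([155.45012216, 630.54682042, 255.40185111]), 'tool_rot': array([-1.55944459,  1.56892299, -1.8012218 ]), 'force': array([ 1.13740802,  1.01962998, -0.13742997]), 'torque': array([-0.0414525 ,  0.01249875,  0.02216746]), 'width': 85.36748821923571}
scene 46.928221996406094 312.50411527907 249.7054681028134 [[ 7.520000e-01 -3.540000e-01  5.560000e-01  1.403619e+03]
 [ 6.590000e-01  3.860000e-01 -6.450000e-01 -9.359120e+02]
 [ 1.400000e-02  8.520000e-01  5.240000e-01  8.465950e+02]
 [ 0.000000e+00  0.000000e+00  0.000000e+00  1.000000e+00]]
side 56.9831980278301 309.45388765112807 240.06494271861257 [[-9.99000e-01  4.70000e-02 -2.50000e-02  5.89701e+02]
 [-5.00000e-02 -6.64000e-01  7.47000e-01  7.19793e+02]
 [ 1.80000e-02  7.47000e-01  6.65000e-01  7.93152e+02]
 [ 0.00000e+00  0.00000e+00  0.00000e+00  1.00000e+00]]
```

View pics/scene0.png

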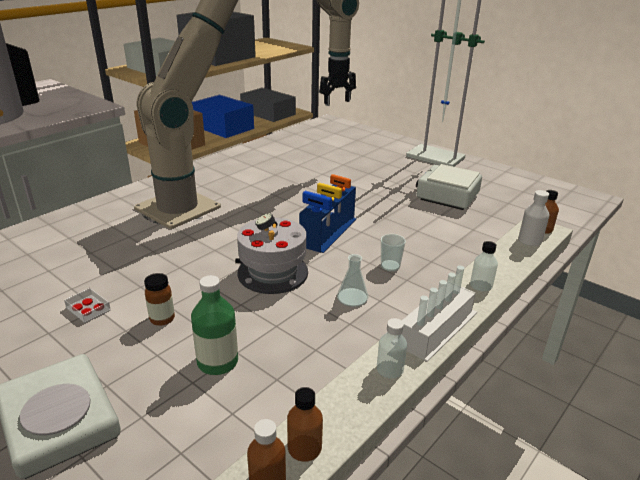

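View pics/side0.png

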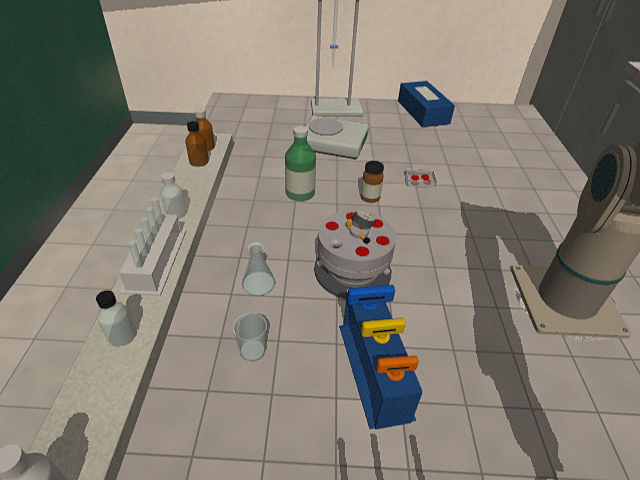

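The scene picture shows the reactor at about (272,245), and the blue key in the rack hole nearest it (318,200). In the side picture the blue handle is at (372,296), the open hole at (337,244), and the yellow and orange keys lie behind it.

```bash
python3 - <<'E'
from h import *
d=dict(np.load('side.npz')); s=dict(np.load('scene.npz'))
a=cv2.resize(d['img'][200:320,300:440],None,fx=5,fy=5,interpolation=cv2.INTER_CUBIC)
cv2.imwrite('pics/c1.png',a[:,:,::-1])
b=cv2.resize(s['img'][170:290,230:370],None,fx=5,fy=5,interpolation=cv2.INTER_CUBIC)
cv2.imwrite('pics/c2.png',b[:,:,::-1])
# clusters by depth from both
for n,c in(('side',d),('scene',s)):
    f=240/np.tan(np.radians(c['fovy'])/2)
    v,u=np.mgrid[:480,:640];z=c['range_z']
    p=np.stack([(u-c['cx'])/f*z,-(v-c['cy'])/f*z,-z],-1)@c['cam_to_world'][:3,:3].T+c['cam_to_world'][:3,3]
    np.save(n+'p.npy',p)
    hsv=cv2.cvtColor(c['img'],cv2.COLOR_RGB2HSV);ok=z>0
    H,S,V=hsv[...,0].astype(int),hsv[...,1],hsv[...,2]
    near=ok&(abs(p[...,0]-600)<220)&(abs(p[...,1])<350)
    for nm,m in(('red',((H<6)|(H>174))&(S>150)&(p[...,2]>110)),('blueTop',(abs(H-108)<12)&(S>120)&(p[...,2]>130)),('yel',(abs(H-25)<6)&(S>150)&(p[...,2]>120)),('ora',(abs(H-11)<5)&(S>170)&(p[...,2]>120)),('head',(abs(p[...,2]-125)<5)&(S<60)),('racktop',(abs(p[...,2]-112)<6)&(abs(H-108)<15)&(S>100))):
        q=p[m&near]
        if nm=='red':
            k,l,st,ce=cv2.connectedComponentsWithStats((m&near).astype(np.uint8))
            for i in range(1,k):
                if st[i,4]>15: print(n,'cap',ce[i].round(1),st[i,4],np.median(p[l==i],0).round(1))
        elif len(q): print(n,nm,len(q),'med',np.median(q,0).round(1),'lo',np.percentile(q,2,0).round(1),'hi',np.percentile(q,98,0).round(1))
E
```

```text
side cap [349.5 215.3] 42 [ 522.2 -122.9  127.9]
side cap [377.5 223.1] 64 [456.2 -98.3 127.7]
side cap [331.8 225.4] 84 [564.3 -82.8 127.3]
side cap [382.2 240.1] 93 [449.7 -39.1 127.4]
side cap [362.1 251. ] 98 [497.2   1.2 127.6]
side blueTop 695 med [488.2 146.2 153.7] lo [445.1 130.7 131.6] hi [531.4 156.3 160.3]
side yel 649 med [470.5 220.9 149.7] lo [432.4 -38.  124.3] hi [508.1 230.  156.1]
side ora 583 med [452.9 296.4 149.4] lo [419.1 281.  124.1] hi [484.9 303.1 154.4]
side head 2163 med [521.2 -38.7 123.8] lo [ 424.1 -140.3  120.8] hi [594.3  25.  126.6]
side racktop 2288 med [465.3 249.3 110.8] lo [414.7 141.8 107.6] hi [513.7 334.5 114.6]
scene cap [285.  223.4] 49 [499.6  -1.3 129.9]
scene cap [247.4 232.3] 55 [ 461.8 -104.2  129.6]
scene cap [257.  243.2] 60 [ 519.3 -125.3  129.4]
scene cap [281.4 244. ] 62 [567.6 -85.8 129.3]
scene blueTop 331 med [495.2 134.5 150.8] lo [449.3 122.7 130.8] hi [533.4 151.3 162.8]
scene yel 251 med [474.9 210.8 145.8] lo [436.2 201.4 126.8] hi [507.9 226.1 158.5]
scene ora 180 med [456.4 286.2 144.2] lo [422.8 278.4 125.1] hi [486.9 298.  157.1]
scene head 1396 med [531.6 -72.3 125.8] lo [ 425.  -147.7  121.1] hi [731.4  20.7 129.3]
scene racktop 406 med [492.5 138.4 113. ] lo [457.8  94.1 107.2] hi [526.6 322.5 117.5]
```

View pics/c1.png

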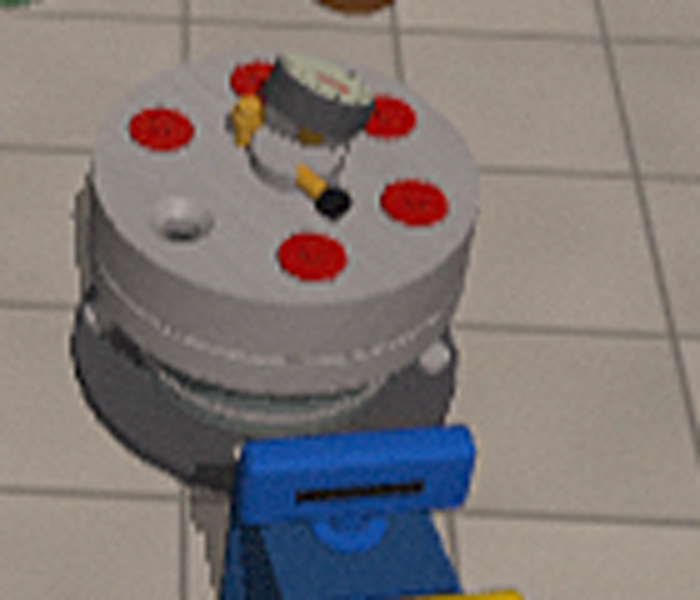

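View pics/c2.png

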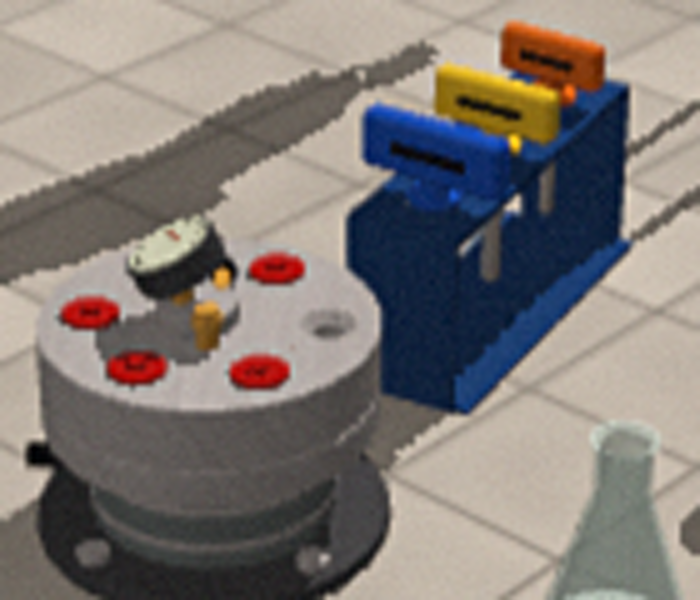

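```bash
cat >> h.py <<'E'
from scipy.spatial.transform import Rotation as Ro
def R0(s): 
    return Ro.from_euler('xyz',s['tool_rot']).as_matrix()
def plan(s,pos,ydir_deg):
    """rotvec(tool, deg) and shift(tool, mm, in the present tool axes) to pos with tool down and y at ydir_deg"""
    R=R0(s);a=np.radians(ydir_deg);y=np.array([np.cos(a),np.sin(a),0]);x=np.array([0,0,-1.])
    T=np.c_[x,y,np.cross(x,y)]
    return np.degrees(Ro.from_matrix(R.T@T).as_rotvec()).round(2),(R.T@(np.array(pos)-s['eef_pos'])).round(1)
def ydeg(s): R=R0(s); return np.degrees(np.arctan2(R[1,1],R[0,1]))
E
python3 - <<'E'
from h import *
s=read_state();R=R0(s);print(R.round(3),ydeg(s))
for n in('side','scene'):
    p=np.load(n+'p.npy');c=np.load(n+'.npz');hsv=cv2.cvtColor(c['img'],cv2.COLOR_RGB2HSV)
    m=(abs(hsv[...,0].astype(int)-108)<12)&(hsv[...,1]>120)&(p[...,2]>146)&(abs(p[...,0]-490)<70)&(abs(p[...,1]-140)<30)
    q=p[m][:,:2];q=q-q.mean(0);w=np.linalg.svd(q,full_matrices=0)[2][0];print(n,np.degrees(np.arctan2(w[1],w[0])),p[m].mean(0))
    m=(p[...,2]>157)&(abs(p[...,0]-490)<70)&(abs(p[...,1]-140)<30);print(p[m].mean(0),m.sum())
for y in(103,-77):print(plan(s,[489,143,300],y))
E
```

```text
[[-0.     0.239  0.971]
 [-0.002  0.971 -0.239]
 [-1.    -0.002  0.   ]] 76.14844869983112
side 9.629533517367301 [488.48613712 144.45780075 155.76801987]
[486.54650358 141.31652489 158.63484158] 252
scene 11.302278014078409 [492.86253903 135.36975716 155.84089502]
[490.73315397 137.85639932 160.31886149] 103
(array([-2.685e+01, -2.000e-02,  1.000e-01]), array([ -43.8, -393.6,  440.5]))
(array([1.5315e+02, 1.3000e-01, 3.0000e-02]), array([ -43.8, -393.6,  440.5]))
```

Request:
jog_arm(series=[[[0,0,0],[-10,-30,33],-0.4],[[0,0,0],[-10,-40,45],-0.4],[[0,0,0],[-10,-40,45],-0.4],[[0,0,0],[-10,-40,45],-0.4],[[0,0,0],[-5,-40,45],-0.4],[[0,0,0],[0,-40,45],-0.4],[[0,0,0],[0,-40,45],-0.4],[[0,0,0],[0,-40,45],-0.4]])

```text
clock: 1.1
eef_pos: [420.0, 245.1, 301.2]
tool_rot: [2.486, 1.571, 2.245]
force: [0.4, 0.5, 0.7]
width: 59.6
```

Request:
jog_arm(series=[[[0,0,0],[0,-40,45],-0.4],[[0,0,0],[0,-40,45],-0.4],[[-8,0,0],[0,0,0],-0.4],[[-8,0,0],[0,0,0],-0.4],[[-8.5,0,0],[0,0,0],-0.4],[[0,0,0],[0,0,0],-0.4]])

```text
clock: 1.85
eef_pos: [487.3, 147.3, 301.0]
tool_rot: [2.982, 1.57, -3.118]
force: [0.6, 0.1, -0.1]
width: 59.6
```

```bash
python3 - <<'E'
from h import *
s=read_state();print(s['eef_pos'],s['qpos'].round(2),ydeg(s),s['width'],s['force'])
d=cap('wrist','w1.png');print(d['fovy'],d['cx'],d['cy'],d['cam_to_world'].round(3))
print(plan(s,[490,139,230],100.5))
E
```

```text
[487.28783858 147.33178049 301.0314496 ] [-0.37  0.37  0.03  1.85 -0.02  0.92  1.42] 100.54270879659462 59.62351389619321 [ 0.59177343  0.12039215 -0.11559713]
65.70646984690485 319.8239668762966 236.6951385589818 [[-1.83000e-01 -9.49000e-01 -2.57000e-01  4.23086e+02]
 [ 9.83000e-01 -1.76000e-01 -4.80000e-02  1.36260e+02]
 [ 1.00000e-03 -2.61000e-01  9.65000e-01  4.19246e+02]
 [ 0.00000e+00  0.00000e+00  0.00000e+00  1.00000e+00]]
(array([ 0.04, -0.04, -0.01]), array([71. , -8.7,  1.2]))
```

View pics/w1.png

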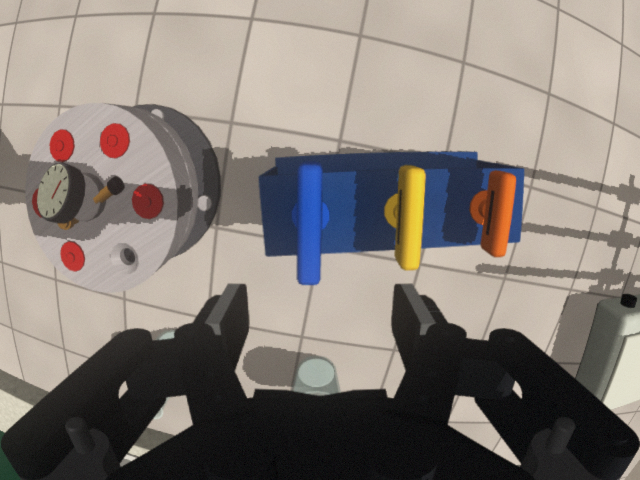

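The wrist view shows the blue handle's top from (310,166) to (310,284), clear of the yellow key at (411,217). The open hole is at (125,257), and the caps at (62,145), (114,141), (147,201) and (72,257).

```bash
cat >> h.py <<'E'
def W(d,u,v,z):
    f=240/np.tan(np.radians(float(d['fovy']))/2)
    x=u-d['cx'];y=v-d['cy'];r=np.hypot(x,y);t=r/f
    k=np.sin(t)/r if r>0 else 0
    w=d['cam_to_world'][:3,:3]@np.array([x*k,-y*k,-np.cos(t)]);o=d['cam_to_world'][:3,3]
    return o+w*(z-o[2])/w[2]
E
python3 - <<'E'
from h import *
from scipy.optimize import least_squares
d=dict(np.load('wrist.npz'))
a=cv2.resize(d['img'][90:300,20:240],None,fx=3.5,fy=2.8,interpolation=cv2.INTER_CUBIC)
hsv=cv2.cvtColor(d['img'],cv2.COLOR_RGB2HSV);H=hsv[...,0].astype(int)
m=(((H<6)|(H>174))&(hsv[...,1]>150)).astype(np.uint8)
k,l,st,ce=cv2.connectedComponentsWithStats(m)
C=[]
for i in range(1,k):
    if st[i,4]>150: c=W(d,*ce[i],132);print('cap',ce[i].round(1),st[i],c.round(1));C.append((c,st[i,4]))
for u,v in((310,166),(310,284),(310,225)):print('key',W(d,u,v,160))
print('bore',W(d,125,257,125))
m=((abs(H-108)<10)&(hsv[...,1]>150)&(hsv[...,2]>130)).astype(np.uint8)
k,l,st,ce=cv2.connectedComponentsWithStats(m);i=1+st[1:,4].argmax();print(st[i],ce[i])
for v in range(175,285,12):
    us=np.where(l[v]==i)[0];print(v,us.min(),us.max(),W(d,us.mean(),v,160).round(1)[:2] if len(us) else '')
b=cv2.resize(d['img'][225:285,95:155],None,fx=8,fy=8,interpolation=cv2.INTER_CUBIC)
c=cv2.resize(d['img'][150:300,255:365],None,fx=3.2,fy=3.2,interpolation=cv2.INTER_CUBIC)
cv2.imwrite('pics/c3.png',np.hstack([b,c])[:,:,::-1])
E
```

```text
cap [114.2 140.2] [100 124  29  34 762] [447.9 -36.6 132. ]
cap [ 61.3 145.1] [ 50 130  24  31 588] [457.4 -96.8 132. ]
cap [146.9 200.7] [132 184  30  34 765] [495.2   1.6 132. ]
cap [ 72.  255.8] [ 61 242  23  29 513] [561.6 -80.1 132. ]
key [443.1654042 133.197181  160.       ]
key [529.60257292 148.70585308 160.        ]
key [484.73329021 140.71609071 160.        ]
bore [553.08790965 -21.76025983 125.        ]
[ 299  165   31  119 2762] [310.76104272 222.61947864]
175 300 322 [449.3 135. ]
187 299 321 [457.7 135.8]
199 300 321 [466.1 137.7]
211 299 328 [474.2 141.4]
223 299 327 [482.9 142.6]
235 299 320 [492.1 141.7]
247 299 320 [501.  143.3]
259 299 319 [510.2 144.5]
271 299 319 [519.4 146.1]
283 302 316 [528.9 147.8]
```

View pics/c3.png

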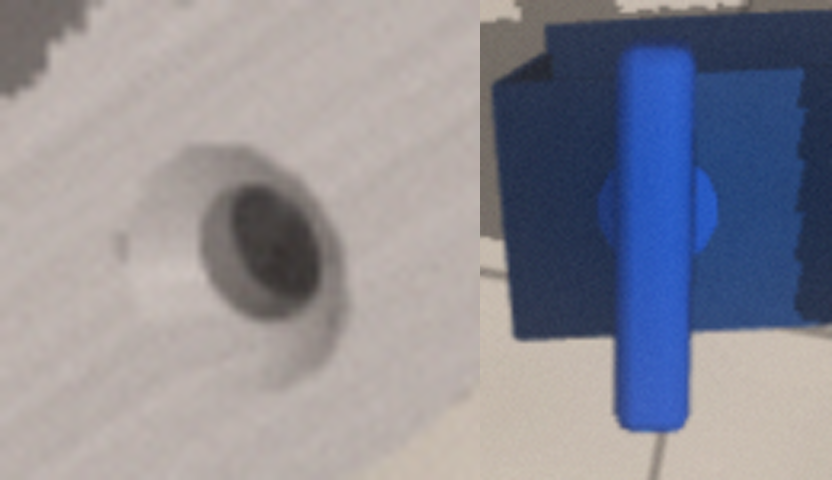

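Request:
jog_arm(series=[[[0,0,0],[20,-7,-0.5],-0.4],[[0,0,0],[40,0,0],-0.4],[[0,0,0],[45,0,0],-0.4],[[0,0,0],[36,0,0],-0.4],[[0,0,0],[10,0,0],-0.4],[[0,0,0],[0,0,0],-0.4]])

```text
clock: 2.65
eef_pos: [488.4, 140.6, 150.3]
tool_rot: [-2.632, 1.57, -2.447]
force: [0.5, 0.5, -0.1]
width: 59.7
```

Request:
jog_arm(series=[[[0,0,0],[0,0,0],1],[[0,0,0],[0,0,0],1],[[0,0,0],[0,0,0],1],[[0,0,0],[0,0,0],1],[[0,0,0],[0,0,0],1],[[0,0,0],[0,0,0],1]])

```text
clock: 3.4
eef_pos: [489.1, 140.7, 151.5]
tool_rot: [0.136, 1.568, 0.321]
force: [-0.1, -0.7, 7.3]
width: 17.3
```

Request:
jog_arm(series=[[[0,0,0],[-5,0,0],1],[[0,0,0],[-10,0,0],1],[[0,0,0],[-25,0,0],1],[[0,0,0],[-35,0,0],1],[[0,0,0],[-35,0,0],1],[[0,0,0],[-20,0,0],1],[[0,0,0],[-5,0,0],1],[[0,0,0],[0,0,0],1]])

```text
clock: 4.4
eef_pos: [487.9, 140.5, 285.1]
tool_rot: [3.131, 1.57, -2.966]
force: [0.9, -0.7, -1.9]
width: 17.4
```

```bash
python3 - <<'E'
from h import *
s=read_state();print(s['eef_pos'],s['qpos'].round(2),ydeg(s),s['width'],s['force'],s['torque']);print(R0(s).round(4))
d=cap('wrist','w2.png');s1=cap('side');s2=cap('scene');
a=cv2.resize(d['img'][100:400,180:460],None,fx=2,fy=2)
# crop of side around tcp projection
def proj(c,p):
    f=240/np.tan(np.radians(c['fovy'])/2);q=np.linalg.inv(c['cam_to_world'])@np.r_[p,1];return c['cx']+f*q[0]/-q[2],c['cy']-f*q[1]/-q[2]
for c in(s1,s2):print(proj(c,s['eef_pos']),proj(c,s['eef_pos']-[0,0,138]))
u,v=map(int,proj(s1,s['eef_pos']-[0,0,70]));b=cv2.resize(s1['img'][v-75:v+75,u-60:u+60],(480,600),interpolation=cv2.INTER_CUBIC)
u,v=map(int,proj(s2,s['eef_pos']-[0,0,70]));e=cv2.resize(s2['img'][v-75:v+75,u-40:u+40],(320,600),interpolation=cv2.INTER_CUBIC)
cv2.imwrite('pics/c4.png',np.hstack([b,e])[:,:,::-1])
E
```

```text
[487.88868577 140.53535338 285.07309066] [-0.36  0.39  0.04  1.87 -0.02  0.88  1.44] 100.64965717106269 17.421793054130084 [ 0.90594847 -0.6876882  -1.91462628] [-0.01946153 -0.03292497 -0.00159992]
[[-5.000e-04 -1.848e-01  9.828e-01]
 [-1.000e-04  9.828e-01  1.848e-01]
 [-1.000e+00  0.000e+00 -6.000e-04]]
(np.float64(379.2016209388114), np.float64(239.9388695755124)) (np.float64(370.46236873784073), np.float64(292.9678265822466))
(np.float64(317.58080828977734), np.float64(152.93856760787932)) (np.float64(316.67470760402097), np.float64(198.77617104255995))
```

View pics/w2.png

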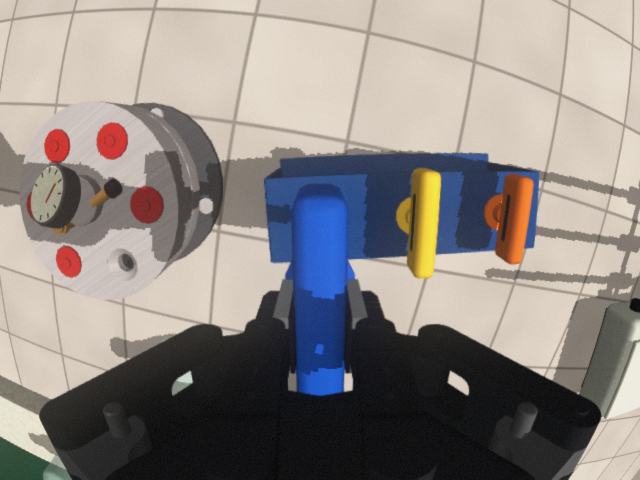

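View pics/c4.png

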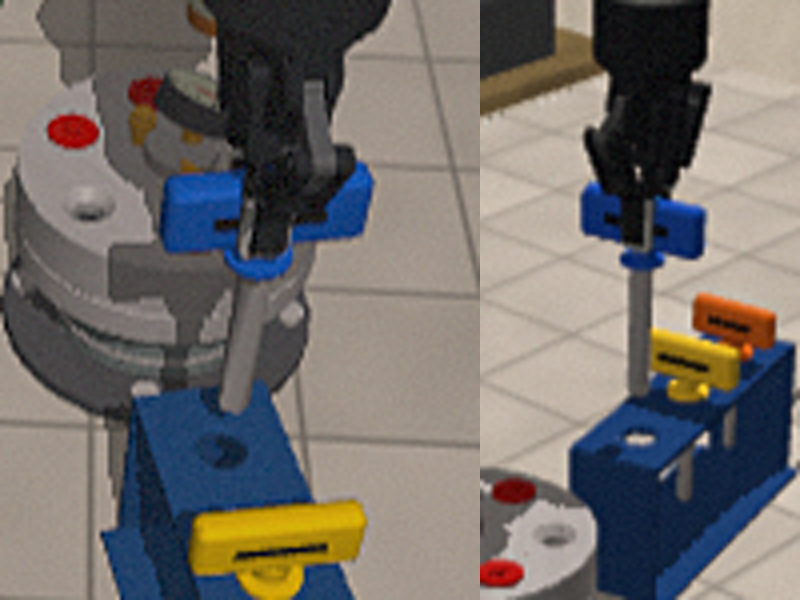

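The key hangs straight in the jaws, its tip directly above the empty rack hole. Its axis sits about 2–3 mm toward −x of the TCP. Next I bring it over the open hole.

Request:
jog_arm(series=[[[0,0,0],[0,-15,3],1],[[0,0,0],[0,-30,6],1],[[0,0,0],[0,-40,9],1],[[0,0,0],[0,-40,9],1],[[0,0,0],[0,-30,6.4],1],[[0,0,0],[0,-17.4,4],1],[[0,0,0],[11,0,0],1],[[0,0,0],[0,0,0],1]])

```text
clock: 5.55
eef_pos: [555.5, -20.3, 272.8]
tool_rot: [2.623, 1.567, 2.81]
force: [0.2, 0.5, -2.9]
width: 17.2
```

```bash
cat >> h.py <<'E'
def proj(c,p):
    f=240/np.tan(np.radians(c['fovy'])/2);q=np.linalg.inv(c['cam_to_world'])@np.r_[p,1];return np.array([c['cx']+f*q[0]/-q[2],c['cy']-f*q[1]/-q[2]])
E
python3 - <<'E'
from h import *
s=read_state();print(s['eef_pos'],s['qpos'].round(2),ydeg(s),s['width'],s['force'],s['torque'])
s1=cap('side');s2=cap('scene');o=[]
for c in(s1,s2):
    u,v=proj(c,s['eef_pos']-[0,0,138]).astype(int);print('crop origin',u-25,v-37)
    o.append(cv2.resize(c['img'][v-37:v+38,u-25:u+25],(400,600),interpolation=cv2.INTER_CUBIC))
cv2.imwrite('pics/c5.png',np.hstack(o)[:,:,::-1])
E
```

```text
[555.50531979 -20.33755434 272.77918336] [-0.05  0.48  0.06  1.76 -0.04  0.91  1.78] 100.745115978707 17.23831803107638 [ 0.16940017  0.46489683 -2.93347992] [ 0.04799783 -0.04614835 -0.07582879]
crop origin 310 204
crop origin 270 194
```

View pics/c5.png

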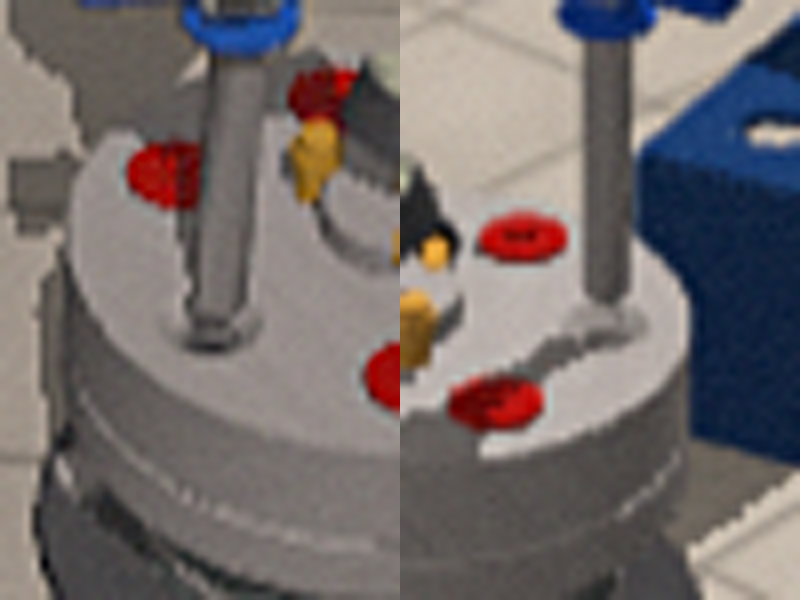

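```bash
python3 - <<'E'
from h import *
from scipy.optimize import least_squares
a=dict(np.load('side.npz'));b=dict(np.load('scene.npz'));e=read_state()['eef_pos']
def tri(p,q): return least_squares(lambda x:np.r_[proj(a,x)-p,proj(b,x)-q],[555,-22,130.]).x
B=tri((336.6,243.8),(295.9,234.5));T=tri((337.4,243.0),(295.9,231.3));print(B,T,T-B,T-e)
for c,p,q in((a,(336.6,243.8),(337.4,243.0)),(b,(295.9,234.5),(295.9,231.3))):
    x=P(c,*p,125);y=P(c,*q,134);print(x,y,y-x)
E
```

```text
[554.1139751  -20.36960493 125.41714432] [551.99800827 -16.65950648 131.95377539] [-2.11596683  3.71009845  6.53663107] [  -4.3181808     3.55086227 -141.90291516]
[552.99375811 -22.02214478 125.        ] [551.71531162 -14.81607655 134.        ] [-1.27844649  7.20606823  9.        ]
[556.01889963 -20.21037855 125.        ] [555.32812894 -19.43724065 134.        ] [-0.69077069  0.7731379   9.        ]
```

In both views the tip stands over the countersink, about 1.5 mm short in x and 2 mm over in y. I correct that and lower it gently.

Request:
jog_arm(series=[[[0,0,0],[0,-2.2,1.1],1],[[0,0,0],[4,0,0],1],[[0,0,0],[4,0,0],1],[[0,0,0],[3,0,0],1],[[0,0,0],[3,0,0],1],[[0,0,0],[3,0,0],1],[[0,0,0],[0,0,0],1],[[0,0,0],[0,0,0],1]])

```text
clock: 6.65
eef_pos: [558.4, -23.9, 257.3]
tool_rot: [-0.27, 1.571, -0.084]
force: [-0.1, 0.7, -1.9]
width: 17.7
```

Request:
jog_arm(series=[[[0,0,0],[2,0,0],1],[[0,0,0],[2,0,0],1],[[0,0,0],[2,0,0],1],[[0,0,0],[0,0,0],1]])

```text
clock: 7.15
eef_pos: [558.0, -23.6, 250.8]
tool_rot: [2.623, 1.57, 2.809]
force: [-0.7, 1.1, -3.0]
width: 17.0
```

Request:
jog_arm(series=[[[0,0,0],[2,0,0],1],[[0,0,0],[2,0,0],1],[[0,0,0],[0,0,0],1],[[0,0,0],[0,0,0],1]])

```text
clock: 7.65
eef_pos: [558.3, -23.6, 247.9]
tool_rot: [1.109, 1.57, 1.295]
force: [-2.9, 2.1, 5.2]
width: 17.4
```

```bash
python3 - <<'E'
from h import *
d=dict(np.load('wrist.npz'));e=np.array([487.89,140.54,285.07]);a=np.radians(100.65);y=np.array([np.cos(a),np.sin(a),0]);z=np.array([np.sin(a),-np.cos(a),0])
hsv=cv2.cvtColor(d['img'],cv2.COLOR_RGB2HSV);H=hsv[...,0].astype(int)
for v in range(178,200,2):
    us=[u for u in range(280,360) if abs(H[v,u]-108)<12 and hsv[v,u,2]>130]
    print(v,us[:1],us[-1:],end=' ')
print()
for v in(184,186,188):
    for h in(9,4):
        w=W(d,320,v,e[2]+h)-e;print(v,h,(w@y).round(1),(w@z).round(1))
rz=d['range_z'];print(rz[180:400:15,320])
f=240/np.tan(np.radians(float(d['fovy']))/2)
# points of handle in tool frame via range
for v in range(184,398,12):
    for u in(320,):
        x,yy=u-d['cx'],v-d['cy'];r=np.hypot(x,yy);t=r/f;q=rz[v,u]
        if q>0:
            p=np.array([x/r*np.tan(t)*q,-yy/r*np.tan(t)*q,-q]);w=d['cam_to_world'][:3,:3]@p+d['cam_to_world'][:3,3]-e
            print(v,(w@y).round(1),(w@z).round(1),w[2].round(1))
s=read_state();print(s['force'],s['torque'],s['eef_pos'],s['qpos'].round(2))
E
```

```text
178 [290] [359] 180 [280] [359] 182 [280] [359] 184 [280] [359] 186 [280] [359] 188 [280] [359] 190 [280] [359] 192 [280] [359] 194 [280] [359] 196 [280] [359] 198 [280] [359] 
184 9 0.9 -51.7
184 4 0.9 -51.1
186 9 0.9 -51.1
186 4 0.9 -50.5
188 9 0.9 -50.5
188 4 0.9 -49.8
[288.793    113.52699  111.98203  111.68679  113.68492  114.92999
 114.49396  117.73366  118.55054  119.57729  122.41333  123.289185
 124.31414  125.343666 128.0035  ]
184 0.9 -48.2 -19.5
196 0.9 -47.7 6.2
208 0.9 -44.4 8.4
220 0.9 -40.9 9.3
232 0.9 -37.3 10.0
244 0.9 -33.5 9.6
256 0.9 -29.6 9.7
268 0.9 -25.0 7.6
280 0.9 -20.9 7.7
292 0.9 -17.1 8.7
304 0.9 -13.3 9.6
316 0.9 -8.5 8.7
328 0.9 -3.7 8.4
340 0.9 0.3 9.6
352 0.9 5.7 8.8
364 0.9 10.6 9.1
376 0.9 16.3 8.7
388 0.9 20.6 10.3
[-2.88833622  2.1040145   5.17069684] [0.64565889 1.02545786 0.04534879] [558.32904555 -23.59693749 247.85568978] [-0.05  0.51  0.06  1.79 -0.04  0.85  1.79]
```

Request:
jog_arm(series=[[[4,0,0],[0.2,-0.21,0],1],[[4,0,0],[0,-0.21,0],1],[[4,0,0],[0,-0.21,0],1],[[4,0,0],[0,-0.21,0],1],[[0,0,0],[0,0,0],1]])

```text
clock: 8.28
eef_pos: [558.3, -24.4, 246.7]
tool_rot: [2.923, 1.57, 2.83]
force: [-1.4, 1.8, -1.7]
width: 17.2
```

Request:
jog_arm(series=[[[4,0,0],[0,-0.21,0],1],[[4,0,0],[0,-0.21,0],1],[[4,0,0],[0,-0.21,0],1],[[0,0,0],[0,0,0],1]])

```text
clock: 8.78
eef_pos: [558.0, -24.9, 246.7]
tool_rot: [3.133, 1.57, 2.832]
force: [-1.7, 2.4, -2.1]
width: 17.6
```

```bash
python3 - <<'E'
from h import *
s=read_state();print(s['eef_pos'],s['qpos'].round(2),ydeg(s),s['width'],s['force'],s['torque'])
E
```

```text
[558.03395722 -24.93280567 246.70689228] [-0.14  0.52  0.2   1.79 -0.13  0.85  1.39] 72.77064515437355 17.649510735882654 [-1.73097904  2.38572392 -2.11861738] [0.85240137 0.51332301 0.05466687]
```

The upward force vanished, so the key has probably dropped. I lower it to check.

Request:
jog_arm(series=[[[0,0,0],[2,0,0],1],[[0,0,0],[2,0,0],1],[[0,0,0],[0,0,0],1]])

```text
clock: 9.15
eef_pos: [558.2, -25.0, 243.8]
tool_rot: [1.989, 1.57, 1.688]
force: [-3.9, 2.1, 5.7]
width: 17.5
```

Request:
jog_arm(series=[[[4,0,0],[0.5,-0.21,0],1],[[4,0,0],[0.5,-0.21,0],1],[[4,0,0],[0,-0.21,0],1],[[0,0,0],[0,0,0],1]])

```text
clock: 9.65
eef_pos: [558.1, -25.8, 243.6]
tool_rot: [1.127, 1.57, 0.616]
force: [-5.0, 2.4, 11.3]
width: 16.9
```

```bash
python3 - <<'E'
from h import *
s=read_state();print(s['eef_pos'],s['qpos'].round(2),ydeg(s),s['width'],s['force'],s['torque']);print(R0(s).round(4))
E
```

```text
[558.12162019 -25.75584106 243.64414862] [-0.17  0.52  0.26  1.8  -0.17  0.84  1.22] 60.74706851852987 16.898158982070267 [-5.02938391  2.36537296 11.30902091] [0.89009321 1.563854   0.27116185]
[[ 6.000e-04  4.887e-01  8.725e-01]
 [ 4.000e-04  8.725e-01 -4.887e-01]
 [-1.000e+00  7.000e-04  3.000e-04]]
```

```bash
cp side.npz side_h.npz; cp scene.npz scene_h.npz; python3 - <<'E'
from h import *
def blue(c,e):
    f=240/np.tan(np.radians(float(c['fovy']))/2);v,u=np.mgrid[:480,:640];z=c['range_z']
    p=np.stack([(u-c['cx'])/f*z,-(v-c['cy'])/f*z,-z],-1)@c['cam_to_world'][:3,:3].T+c['cam_to_world'][:3,3]
    H=cv2.cvtColor(c['img'],cv2.COLOR_RGB2HSV)
    m=(abs(H[...,0].astype(int)-108)<12)&(H[...,1]>120)&(np.hypot(p[...,0]-e[0],p[...,1]-e[1])<60)&(p[...,2]>150)
    fl=m&(np.hypot(p[...,0]-e[0]+2,p[...,1]-e[1])<20)
    q=p[m];r=p[fl];vv=np.where(fl)[0]
    print(len(q),'z pct',np.percentile(q[:,2],[1,5,50,95,99]).round(1),'rel',(np.percentile(q[:,2],[1,5,50,95,99])-e[2]).round(1),'rows',vv.min(),vv.max())
for n in('side','scene'):
    blue(dict(np.load(n+'_h.npz')),np.array([555.5,-20.3,272.8]))
    c=cap(n);blue(c,read_state()['eef_pos'])
E
```

```text
538 z pct [234.7 236.  267.6 281.1 402.7] rel [-38.1 -36.8  -5.2   8.3 129.9] rows 186 210
456 z pct [204.9 206.4 236.  252.2 326.2] rel [-38.8 -37.3  -7.6   8.6  82.6] rows 197 220
379 z pct [236.8 238.5 267.  296.3 416.4] rel [-36.  -34.3  -5.8  23.5 143.6] rows 165 198
247 z pct [202.5 208.  245.6 303.4 389.7] rel [-41.1 -35.6   2.   59.8 146. ] rows 179 210
```

Request:
jog_arm(series=[[[0,0,0],[-1.5,0,-0.6],1],[[0,0,0],[0,0,-0.6],1],[[0,0,0],[0,0,0],1]])

```text
clock: 10.12
eef_pos: [557.5, -25.4, 243.9]
tool_rot: [0.341, 1.57, -0.171]
force: [-1.9, 2.8, 3.0]
width: 16.9
```

```bash
cat > st.py <<'E'
from h import *
s=read_state();R=R0(s);print('t',s['clock'],s['eef_pos'].round(2),'q7',s['qpos'][6].round(2),'ydeg',ydeg(s).round(2),'w',s['width'].round(1),'F',s['force'].round(2),'T',s['torque'].round(3));print('tool F',(R.T@s['force']).round(2),'tool T',(R.T@s['torque']).round(3),'xaxis',R[:,0].round(4))
E
python3 st.py
```

```text
Traceback (most recent call last):
  File "st.py", line 2, in <module>
    s=read_state();R=R0(s);print('t',s['clock'],s['eef_pos'].round(2),'q7',s['qpos'][6].round(2),'ydeg',ydeg(s).round(2),'w',s['width'].round(1),'F',s['force'].round(2),'T',s['torque'].round(3));print('tool F',(R.T@s['force']).round(2),'tool T',(R.T@s['torque']).round(3),'xaxis',R[:,0].round(4))
                                                                                                                             ^^^^^^^^^^^^^^^^
AttributeError: 'float' object has no attribute 'round'
```

```bash
sed -i "s/s\['width'\].round(1)/round(s['width'],1)/" st.py; python3 st.py
```

```text
t 10.125 [557.46 -25.44 243.89] q7 1.22 ydeg 60.68 w 16.9 F [-1.91  2.78  3.04] T [0.675 0.686 0.307]
tool F [-3.05  1.49 -3.03] tool T [-0.307  0.929  0.252] xaxis [ 1.e-03 -2.e-04 -1.e+00]
```

Request:
jog_arm(series=[[[0,0,0],[1.5,0.8,-0.3],1],[[0,0,0],[1.5,0.8,0],1],[[0,0,0],[0,0,0],1]])

```text
clock: 10.5
eef_pos: [558.5, -25.5, 243.2]
tool_rot: [0.02, 1.567, -0.493]
force: [-5.0, 0.2, 19.9]
width: 17.3
```

```bash
python3 st.py
```

```text
t 10.5 [558.53 -25.48 243.21] q7 1.22 ydeg 60.62 w 17.3 F [-4.99  0.22 19.86] T [0.029 1.757 0.314]
tool F [-19.87  -2.26  -4.38] tool T [-0.317  1.546 -0.835] xaxis [ 0.0031 -0.0016 -1.    ]
```

Request:
jog_arm(series=[[[0,0,0],[-2,-0.8,-0.6],1],[[-3,0,0],[0,0.16,0],1],[[-3,0,0],[0,0.16,0],1],[[0,0,0],[0,0,0],1]])

```text
clock: 11.0
eef_pos: [557.6, -24.9, 242.5]
tool_rot: [-0.135, 1.569, -0.544]
force: [0.5, -0.6, -1.0]
width: 17.2
```

```bash
python3 st.py
```

```text
t 11.0 [557.6  -24.87 242.5 ] q7 1.3 ydeg 66.56 w 17.2 F [ 0.52 -0.55 -1.  ] T [ 0.058 -0.093  0.068]
tool F [ 1.   -0.3   0.69] tool T [-0.067 -0.062  0.09 ] xaxis [ 0.0018 -0.0011 -1.    ]
```

Request:
jog_arm(series=[[[-3,0,0],[0,0.16,0],1],[[-3,0,0],[0,0.16,0],1],[[0,0,0],[0,0,0],1]])

```text
clock: 11.38
eef_pos: [557.3, -24.4, 242.1]
tool_rot: [-0.798, 1.57, -1.103]
force: [-0.6, -0.7, -2.3]
width: 17.3
```

```bash
python3 st.py
```

```text
t 11.375 [557.27 -24.41 242.15] q7 1.39 ydeg 72.53 w 17.3 F [-0.64 -0.66 -2.29] T [-0.099 -0.19   0.049]
tool F [ 2.29 -0.82 -0.41] tool T [-0.049 -0.211 -0.037] xaxis [ 5.e-04 -9.e-04 -1.e+00]
```

All loads vanished on turning back and the key came free. I try it downward.

Request:
jog_arm(series=[[[0,0,0],[2,0,0],1],[[0,0,0],[2,0,0],1],[[0,0,0],[2,0,0],1],[[0,0,0],[0,0,0],1]])

```text
clock: 11.88
eef_pos: [557.6, -24.1, 238.2]
tool_rot: [0.173, 1.569, -0.13]
force: [-1.4, 0.0, 8.8]
width: 17.0
```

```bash
python3 st.py
```

```text
t 11.875 [557.6  -24.07 238.2 ] q7 1.39 ydeg 72.6 w 17.0 F [-1.4   0.01  8.78] T [-0.169  0.519  0.038]
tool F [-8.79 -0.41 -1.32] tool T [-0.039  0.445 -0.317] xaxis [ 2.e-03 -3.e-04 -1.e+00]
```

The key is now 9.7 mm below the first contact, so it is fully seated. I turn it clockwise.

Request:
jog_arm(series=[[[0,0,0],[-1,0,0],1],[[4,0,0],[0,-0.21,0],1],[[4,0,0],[0,-0.21,0],1],[[4,0,0],[0,-0.21,0],1],[[4,0,0],[0,-0.21,0],1],[[0,0,0],[0,0,0],1]])

```text
clock: 12.62
eef_pos: [557.2, -25.1, 238.3]
tool_rot: [-0.081, 1.569, -0.662]
force: [0.2, -2.7, 5.1]
width: 17.4
```

```bash
python3 st.py
```

```text
t 12.625 [557.24 -25.08 238.29] q7 1.17 ydeg 56.7 w 17.4 F [ 0.18 -2.73  5.12] T [-0.706  0.063  0.323]
tool F [-5.12 -2.18  1.66] tool T [-0.324 -0.335 -0.624] xaxis [ 0.0017 -0.0013 -1.    ]
```

Request:
jog_arm(series=[[[4,0,0],[0,-0.21,0],1],[[4,0,0],[0,-0.21,0],1],[[4,0,0],[0,-0.21,0],1],[[0,0,0],[0,0,0],1]])

```text
clock: 13.12
eef_pos: [556.8, -25.7, 238.3]
tool_rot: [0.111, 1.569, -0.68]
force: [-0.3, -1.3, 4.5]
width: 17.3
```

```bash
python3 st.py
```

```text
t 13.125 [556.83 -25.73 238.33] q7 1.0 ydeg 44.71 w 17.3 F [-0.27 -1.3   4.54] T [-0.675  0.135  0.274]
tool F [-4.54 -1.1   0.75] tool T [-0.275 -0.385 -0.57 ] xaxis [ 0.0017 -0.0014 -1.    ]
```

Torque is steady at about 0.3 N·m, so the screw is turning. I continue.

Request:
jog_arm(series=[[[4,0,0],[0,-0.21,0],1],[[4,0,0],[0,-0.21,0],1],[[4,0,0],[0,-0.21,0],1],[[0,0,0],[0,0,0],1]])

```text
clock: 13.62
eef_pos: [556.3, -26.3, 238.3]
tool_rot: [0.217, 1.569, -0.783]
force: [0.2, -2.6, 5.9]
width: 17.0
```

```bash
python3 st.py
```

```text
t 13.625 [556.28 -26.26 238.33] q7 0.83 ydeg 32.71 w 17.0 F [ 0.23 -2.63  5.88] T [-0.794  0.168  0.271]
tool F [-5.87 -1.22  2.35] tool T [-0.272 -0.577 -0.57 ] xaxis [ 0.0015 -0.0015 -1.    ]
```

Request:
jog_arm(series=[[[4,0,0],[0,-0.21,0],1],[[4,0,0],[0,-0.21,0],1],[[0,0,0],[0,0,0],1]])

```text
clock: 14.0
eef_pos: [555.9, -26.5, 238.3]
tool_rot: [0.083, 1.568, -1.054]
force: [-0.9, -2.8, 5.2]
width: 17.3
```

```bash
python3 st.py
```

```text
t 14.0 [555.89 -26.48 238.32] q7 0.72 ydeg 24.86 w 17.3 F [-0.85 -2.75  5.2 ] T [-0.839  0.196  0.892]
tool F [-5.19 -1.93  2.15] tool T [-0.894 -0.679 -0.528] xaxis [ 0.0013 -0.0022 -1.    ]
```

Request:
jog_arm(series=[[[3,0,0],[0,-0.16,0],1],[[2,0,0],[0,0,0],1],[[0,0,0],[0,0,0],1],[[0,0,0],[0,0,0],1]])

```text
clock: 14.5
eef_pos: [555.7, -26.5, 238.3]
tool_rot: [0.047, 1.568, -1.174]
force: [-0.2, -3.1, 6.1]
width: 17.2
```

```bash
python3 st.py
```

```text
t 14.5 [555.69 -26.55 238.33] q7 0.65 ydeg 20.01 w 17.2 F [-0.25 -3.13  6.07] T [-0.959  0.234  1.461]
tool F [-6.06 -1.3   2.87] tool T [-1.462 -0.821 -0.544] xaxis [ 0.0011 -0.0026 -1.    ]
```

The torque has risen to 1.5 N·m at a dead stop, so the screw is tight. I unload the key and draw it out.

Request:
jog_arm(series=[[[-4,0,0],[0,0.16,0],1],[[-4,0,0],[0,0.16,0],1],[[0,0,0],[-2,0,0],1],[[0,0,0],[-4,0,0],1],[[0,0,0],[-6,0,0],1],[[0,0,0],[0,0,0],1]])

```text
clock: 15.25
eef_pos: [553.1, -23.6, 245.1]
tool_rot: [-2.151, 1.563, 3.044]
force: [2.8, 0.1, -23.6]
width: 16.8
```

```bash
python3 st.py
```

```text
t 15.25 [553.14 -23.63 245.07] q7 0.75 ydeg 27.67 w 16.8 F [  2.8    0.08 -23.65] T [-0.063 -1.084  0.266]
tool F [23.63  2.68  1.34] tool T [-0.266 -0.561  0.93 ] xaxis [-8.e-03  8.e-04 -1.e+00]
```

Request:
jog_arm(series=[[[0,0,0],[-8,0,0],1],[[0,0,0],[-12,0,0],1],[[0,0,0],[-15,0,0],1],[[0,0,0],[-10,0,0],1],[[0,0,0],[0,0,0],1],[[0,0,0],[0,0,0],1]])

```text
clock: 16.0
eef_pos: [555.3, -25.3, 294.5]
tool_rot: [-2.802, 1.57, 2.393]
force: [0.4, 0.1, -3.0]
width: 17.1
```

```bash
python3 st.py
```

```text
t 16.0 [555.28 -25.33 294.55] q7 0.73 ydeg 27.65 w 17.1 F [ 0.43  0.05 -3.  ] T [ 0.025  0.032 -0.017]
tool F [3.   0.41 0.15] tool T [ 0.017  0.037 -0.017] xaxis [-3.e-04  3.e-04 -1.e+00]
```

Request:
jog_arm(series=[[[-9.1,0,0],[0,0,0],1],[[-9.1,0,0],[0,0,0],1],[[-9.1,0,0],[0,0,0],1],[[-9.1,0,0],[0,0,0],1],[[-9.1,0,0],[0,0,0],1],[[-9.1,0,0],[0,0,0],1],[[-9.1,0,0],[0,0,0],1],[[-9.1,0,0],[0,0,0],1]])

```text
clock: 17.0
eef_pos: [555.1, -25.5, 293.9]
tool_rot: [2.971, 1.569, -3.124]
force: [-1.0, -0.9, -3.1]
width: 17.0
```

```bash
python3 st.py; python3 -c "
from h import *
print(plan(read_state(),[487.9,140.5,294],100.65))"
```

```text
t 17.0 [555.08 -25.54 293.86] q7 1.81 ydeg 100.73 w 17.0 F [-0.97 -0.9  -3.05] T [-0.028 -0.057  0.037]
tool F [ 3.05 -0.71 -1.12] tool T [-0.037 -0.051 -0.038] xaxis [-0.0016 -0.     -1.    ]
(array([ 0.08, -0.09, -0.02]), array([ -0. , 175.6, -35.1]))
```

Request:
jog_arm(series=[[[0,0,0],[0,20,-4],1],[[0,0,0],[0,35,-7],1],[[0,0,0],[0,40,-8],1],[[0,0,0],[0,40,-8],1],[[0,0,0],[0,28,-5.5],1],[[0,0,0],[0,12.5,-2.5],1],[[0,0,0],[10,0,0],1],[[0,0,0],[0,0,0],1]])

```text
clock: 18.0
eef_pos: [489.0, 139.2, 283.5]
tool_rot: [-2.622, 1.568, -2.442]
force: [0.6, 0.2, -3.3]
width: 16.8
```

```bash
python3 st.py; python3 - <<'E'
from h import *
s=read_state();s1=cap('side');s2=cap('scene');o=[]
for c in(s1,s2):
    u,v=proj(c,s['eef_pos']-[0,0,120]).astype(int);print('crop origin',u-25,v-37)
    o.append(cv2.resize(c['img'][v-37:v+38,u-25:u+25],(400,600),interpolation=cv2.INTER_CUBIC))
cv2.imwrite('pics/c6.png',np.hstack(o)[:,:,::-1])
E
```

```text
t 18.0 [488.96 139.22 283.48] q7 1.46 ydeg 100.31 w 16.8 F [ 0.57  0.22 -3.29] T [-0.045 -0.006  0.011]
tool F [3.29 0.12 0.61] tool T [-0.011  0.002 -0.046] xaxis [-0.002  -0.0017 -1.    ]
crop origin 345 249
crop origin 291 156
```

View pics/c6.png

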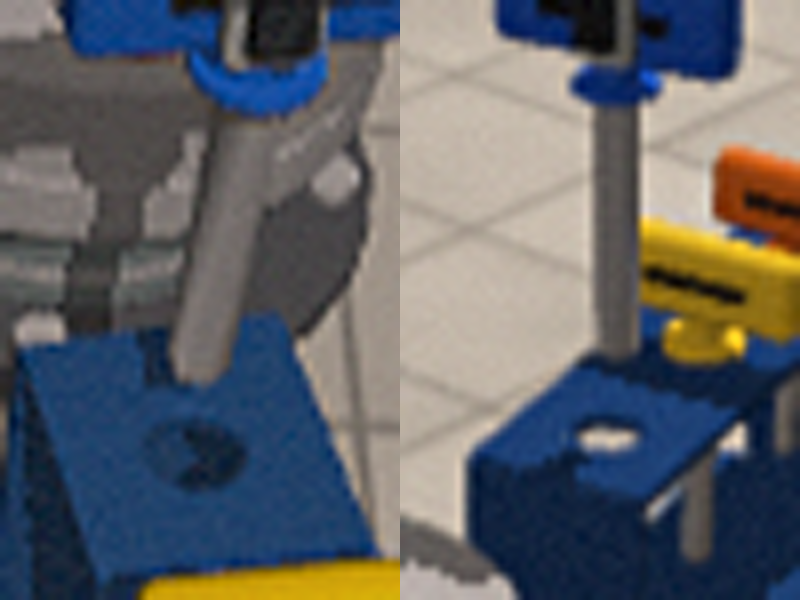

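```bash
python3 - <<'E'
from h import *
from scipy.optimize import least_squares
a=dict(np.load('side.npz'));b=dict(np.load('scene.npz'));e=read_state()['eef_pos']
def tri(p,q): return least_squares(lambda x:np.r_[proj(a,x)-p,proj(b,x)-q],[485,140,130.]).x
B=tri((369.5,306),(317,210.5));T=tri((369.6,295.5),(318,200));print(B,T,T-B,T-e)
for D in(28,32):
  r=least_squares(lambda x:np.r_[proj(a,np.r_[x,0]+B+[0,0,D])-(369.6,295.5),proj(b,np.r_[x,0]+B+[0,0,D])-(318,200)][[0,2]],[0,0]).x;print(D,'u-only dxy',r)
E
```

```text
[486.48259653 142.30640537 109.46345901] [489.51656117 143.73865277 142.94762441] [ 3.03396464  1.4322474  33.4841654 ] [-9.35717948e-02  4.43454399e+00 -1.41244903e+02]
28 u-only dxy [2.29711457 3.23969768]
32 u-only dxy [2.70051617 2.65529029]
```

The tip stands about 2–3 mm off the hole's centre in +x/+y, within the 4 mm slack. I trim that and lower the key.

Request:
jog_arm(series=[[[0,0,0],[0,-0.8,-2.4],1],[[0,0,0],[12,0,0],1],[[0,0,0],[12,0,0],1],[[0,0,0],[8,0,0],1],[[0,0,0],[5,0,0],1],[[0,0,0],[5,0,0],1],[[0,0,0],[0,0,0],1]])

```text
clock: 18.98
eef_pos: [487.0, 139.6, 242.3]
tool_rot: [-3.054, 1.57, -2.871]
force: [-0.6, 0.7, -2.0]
width: 17.0
```

```bash
python3 st.py
```

```text
t 18.975 [486.96 139.57 242.31] q7 1.46 ydeg 100.45 w 17.0 F [-0.65  0.66 -2.04] T [ 0.06  -0.008 -0.045]
tool F [ 2.04  0.76 -0.52] tool T [ 0.045 -0.019  0.058] xaxis [-5.e-04 -1.e-04 -1.e+00]
```

Request:
jog_arm(series=[[[0,0,0],[10,0,0],1],[[0,0,0],[20,0,0],1],[[0,0,0],[25,0,0],1],[[0,0,0],[18,0,0],1],[[0,0,0],[8,0,0],1],[[0,0,0],[3,0,0],1],[[0,0,0],[0,0,0],1]])

```text
clock: 19.85
eef_pos: [487.4, 139.6, 158.9]
tool_rot: [0.138, 1.57, 0.32]
force: [1.0, -0.1, -3.1]
width: 17.2
```

Request:
jog_arm(series=[[[0,0,0],[2.5,0,0],1],[[0,0,0],[2,0,0],1],[[0,0,0],[0,0,0],1]])

```text
clock: 20.23
eef_pos: [487.1, 139.6, 154.1]
tool_rot: [1.681, 1.571, 1.863]
force: [1.1, 0.5, -2.4]
width: 17.5
```

```bash
python3 st.py
```

```text
t 20.225 [487.07 139.55 154.11] q7 1.48 ydeg 100.44 w 17.5 F [ 1.1   0.47 -2.43] T [-0.065 -0.014  0.022]
tool F [2.43 0.26 1.17] tool T [-0.022 -0.002 -0.066] xaxis [-0.  0. -1.]
```

Request:
jog_arm(series=[[[0,0,0],[1.5,0,0],1],[[0,0,0],[1.5,0,0],1],[[0,0,0],[0,0,0],1]])

```text
clock: 20.6
eef_pos: [487.3, 139.6, 152.3]
tool_rot: [0.334, 1.57, 0.516]
force: [-1.7, -0.8, 9.5]
width: 17.2
```

```bash
python3 st.py
```

```text
t 20.6 [487.29 139.6  152.3 ] q7 1.48 ydeg 100.44 w 17.2 F [-1.69 -0.84  9.52] T [-0.206  0.777 -0.018]
tool F [-9.52 -0.52 -1.81] tool T [ 0.018  0.801 -0.062] xaxis [ 7.e-04  4.e-04 -1.e+00]
```

The flange has seated at TCP z of about 152.3, so I release and rise.

Request:
jog_arm(series=[[[0,0,0],[-1,0,0],1],[[0,0,0],[0,0,0],0.2],[[0,0,0],[0,0,0],-0.3],[[0,0,0],[0,0,0],-0.4],[[0,0,0],[0,0,0],-0.4],[[0,0,0],[0,0,0],-0.4]])

```text
clock: 21.35
eef_pos: [487.1, 139.6, 152.1]
tool_rot: [2.74, 1.571, 2.923]
force: [-0.3, 0.1, -0.7]
width: 59.8
```

Request:
jog_arm(series=[[[0,0,0],[-10,0,0],-0.4],[[0,0,0],[-30,0,0],-0.4],[[0,0,0],[-50,0,0],-0.4],[[0,0,0],[-50,0,0],-0.4],[[0,0,0],[0,0,0],-0.4],[[0,0,0],[0,0,0],-0.4]])

```text
clock: 22.1
eef_pos: [486.7, 139.5, 292.3]
tool_rot: [1.29, 1.571, 1.472]
force: [-1.0, -0.2, 0.5]
width: 59.7
```

```bash
python3 st.py; python3 - <<'E'
from h import *
a=cap('side');b=cap('scene')
i=cv2.resize(a['img'][190:430,290:440],(375,600));j=cv2.resize(b['img'][150:330,230:358],(425,600))
cv2.imwrite('pics/c7.png',np.hstack([i,j])[:,:,::-1])
E
```

```text
t 22.1 [486.69 139.47 292.27] q7 1.46 ydeg 100.45 w 59.7 F [-1.01 -0.16  0.53] T [-0.061  0.052  0.001]
tool F [-0.53  0.03 -1.02] tool T [-0.001  0.062 -0.05 ] xaxis [ 0.e+00  1.e-04 -1.e+00]
```

View pics/c7.png

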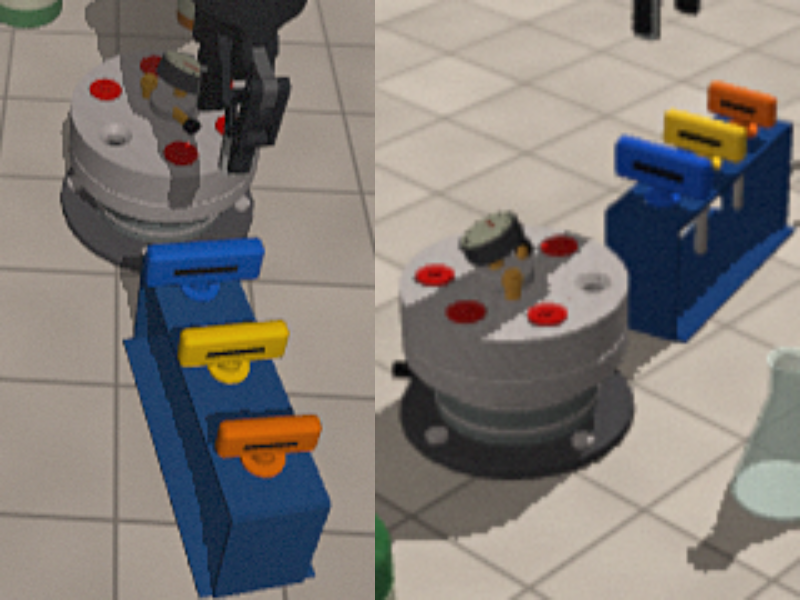

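```bash
python3 -c "
from cell import *
print(finish_job())"
```

```text
the job is handed in; nothing more can be done
None
```

I tightened the loose screw with the big blue key, hung the key back in its own rack hole, and handed the job in at about 22 s. No verdict came back.

- **Finding the socket:** a corner caught first, with the key part-way into the socket and dragging the screw along. Turning back about 12° under light pressure freed it. The key then stopped 9.7 mm below its first contact, which matches the 10 mm from the wrong-angle stop to the socket floor.
- **Tightening:** the screw turned at a steady 0.3 N·m or so. The torque then rose to 1.46 N·m while the key stayed fully down for about half a second, which I take to be the stop. The screw's angle itself cannot be read, so this is inferred from the torque.
- **Drawing out:** the key stuck briefly at about 24 N. The moment still pulled clockwise, so I don't think the screw was loosened.
- **Rehanging:** the flange seated with the tool at z = 152.3 mm, against about 151.5 mm when I first gripped it. The last pictures show the blue key upright in its hole and the yellow and orange keys where they were. The gripper stood clear with no contact force.
- **Not measured:** the glassware and bottles were not measured again at the end. The arm's path stayed clear of them.
- **Disagreement:** the cameras differed by up to about 7 mm on the hole's position. I set the alignment by comparing tip and hole in the same pictures, then by contact forces.

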